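# Stack the washed parts tins mouth-down

### The job

Put the three washed steel parts tins away as one straight tower on the round cork pad, all mouth-down so that no dust gets in: the tallest at the bottom, the middle one on it and the shortest on top, each rim sitting squarely on the edge of the tin below. Two tins are on the sloping draining rack; the shortest is in the grey bin under a heat sink, which you move aside; leave both heat sinks lying in the bin. Leave everything else on the bench where it is.

Things in the scene. Friction and masses are not known exactly. Their poses are not given: they have to be found in the camera images.
- tall_mid (a point): The tallest plain steel parts tin, an open straight can, 56 mm diameter, 65 mm tall, wall 3 mm, about 75 g. Starts mouth-down on either half of the sloping rack, its axis leaning 30 degrees from vertical towards the rack's low front edge. Own z runs from mouth to closed end (straight up when mouth-down); this point is half-way along its axis.
- medium_mid (a point): The middle plain steel parts tin, an open straight can, 56 mm diameter, 50 mm tall, wall 3 mm, about 60 g. Starts mouth-down on either half of the sloping rack, its axis leaning 30 degrees from vertical towards the rack's low front edge. Own z runs from mouth to closed end (straight up when mouth-down); this point is half-way along its axis.
- short_mid (a point): The shortest plain steel parts tin, an open straight can, 56 mm diameter, 36 mm tall, wall 3 mm, about 50 g. At the start it stands mouth-down on the bin's floor (5 mm above the bench) under a heat sink, near one end (own y) of the bin. Own z runs from mouth to closed end (straight up when mouth-down); this point is half-way along its axis.
- sink_over_mid (a point): finned aluminium heat sink, a bar 110 mm long (own x), 30 mm wide (own y), 20 mm high (own z, fins up), about 85 g. At the start it lies flat on the shortest tin's closed end. This point is its centre.
- sink_side_mid (a point): finned aluminium heat sink, a bar 110 mm long (own x), 30 mm wide (own y), 20 mm high (own z, fins up), about 85 g. At the start it lies flat on the bin's floor near the other end, roughly along the bin's own x. This point is its centre.
- pad: Fixed round cork pad, 100 mm diameter, 4 mm thick; the tower's place. Origin at the centre of its underside (bench level).
- bin: Fixed grey plastic open-topped bin, outside 210 mm (own x) by 280 mm (own y) by 45 mm high, walls and floor 5 mm. Origin at the centre of its underside (bench level). May stand on either side of the bench, the rack on the other.
- rack: Fixed aluminium draining rack, 270 mm wide (own y), 125 mm deep: a plain board sloping 30 degrees, low (30 mm above the bench) at its front (own -x, nearest the robot), rising to 90 mm towards own +x, with an 11 mm lip square to the board along the low edge, against which the tins rest. One tin in each half, about 120 mm apart along own y. Origin at bench level under the tins.
- flux: Bystander: brown glass flux bottle, upright, 40 mm diameter, 85 mm tall, loose, near the cork pad. Origin at the centre of its underside.
- spool: Bystander: spool of solder on its side face, 54 mm diameter, 36 mm tall, loose, near the cork pad. Origin at the centre of its underside.
- jar: Bystander: clear jar with metal cap, 56 mm diameter, 60 mm tall, loose. Origin at the centre of its underside.
- driver: Bystander: screwdriver lying on the bench, 140 mm long along own x, loose.
- cutters: Bystander: side cutters with red handles lying at the back, 150 mm long along own x, loose.
- meter: Bystander: yellow multimeter lying at the back, 130 x 70 x 32 mm (own x, y, z), loose.
- ironstand: Fixed bystander at the back: soldering iron upright in a blue stand, 80 x 75 mm foot, 160 mm tall. Origin at the centre of its underside.
Things that resemble listed ones, but are neither listed nor needed, are in the scene too. What is shaped like the part that bears short_mid but pink is not meant. Leave any green look-alike of the part that bears tall_mid alone.

How it is judged (in metres and radians):
On the way, in this order (a step that is already met when the one before it is completed fails the run):
1. the tallest tin stands mouth-down on the cork pad (height (world z) of tall_mid between 0.0315 and 0.0415 m and angle between tall_mid's own z axis and vertical below 0.06 rad and horizontal distance between tall_mid and pad below 0.022 m), for 0.2 s.
2. the middle tin stands mouth-down squarely on the tallest (all of step 1 and height (world z) of medium_mid between 0.089 and 0.099 m and angle between medium_mid's own z axis and vertical below 0.06 rad and horizontal distance between medium_mid and tall_mid below 0.007 m), for 0.2 s.
At the end, for the whole second after the job is handed in: Tallest tin upright, mouth-down on the cork pad (centres within 22 mm); middle tin on it, shortest on that, each centred within 7 mm of the one below, level within 0.06 rad, seated height within 5 mm. Both heat sinks in the bin: centres inside its walls, below 75 mm (all of step 2 and height (world z) of short_mid between 0.132 and 0.142 m and angle between short_mid's own z axis and vertical below 0.06 rad and horizontal distance between short_mid and medium_mid below 0.007 m and x of sink_over_mid in the frame of bin between -0.1 and 0.1 m and y of sink_over_mid in the frame of bin between -0.135 and 0.135 m and height (world z) of each of sink_over_mid, sink_side_mid below 0.075 m and x of sink_side_mid in the frame of bin between -0.1 and 0.1 m and y of sink_side_mid in the frame of bin between -0.135 and 0.135 m); the robot touches nothing.
It fails at once if the flux bottle, spool, jar, screwdriver, cutters or multimeter is shoved more than 30 mm (distance of any of flux, spool, jar, driver, cutters, meter from where it was at the start of the episode above 0.03 m).
It also fails if it takes over 67 s, if anything falls off the work surface, if the arm or the gripper's body presses on something with over 40 N, if the wrist force passes 120 N, or if a joint passes its speed limit or range.

### The arm

A 6-joint arm with a two-finger parallel gripper is mounted at the origin on the work surface. World frame = base frame: x ahead of the robot, y to its left, z up, the work surface at z = 0. Lengths are in mm, angles in rad, forces in N, time in s.
With the tool pointing down it reaches from about 350 to 975 mm from the base axis. Payload 7.1 kg.
Tool frame: the origin (TCP) lies at the very end of the fingers, on their centre line; the grasp point (between the pads) lies ctrl.hold_point_z behind it (ctrl.hold_point_z is the distance from the TCP to the grasp point, in mm); z points along the fingers, y is the line along which they close (so a half turn about z gives the same grasp; the last joint's range is limited). The gripper opens to 88 mm and grips with 3 to 60 N. Pads are 20 mm wide; open, the fingers measure 115 mm over their backs; the gripper's body (75 mm by 178 mm) begins 61 mm behind the grasp point.
Start: joints at [1.261, 0.423, 1.63, -0, 1.089, -0.019], TCP at [179.167, 598.752, 222.675] pointing down, gripper open.
Joint ranges: [-3, 3], [-0.9, 2.11], [0.09, 2.58], [-1.31, 4.45], [0.11, 2.69], [-2.54, 2.54]. Speed limits (rad/s): [2.39, 2.39, 3.01, 3.14, 3.14, 3.14].

### API

Orientations are given as a rotation vector (axis times angle).
In Python, from workcell import ctrl gives the robot as it stands. The module is installed in compiled form; this text tells all that it offers.
- The arm moves only by the shell command python3 -m creep 'ROWS'. ROWS is JSON, a list of rows, each an object with "translation": the shift along the tool's x, y, z in mm, a list of three; "angular": the turn, a rotation vector about the tool's x, y, z in rad, a list of three; "jaw": the opening, from 0 (shut) to 1 (fully open). A call has exactly 8 rows; each row is the pose to reach, as a shift and turn from the pose commanded when the call began, along the tool's axes at that moment; what a row does not reach only later rows make up. A row lasts 1/8 s, in which the tool goes at most 62.5 mm and 10.7 degrees, less where a joint would pass 70% of its speed; a pose out of reach is approached as far as the arm can. A call with a gripper value outside its range is refused whole. The fingers move at their own pace and stop on an object; the grip force is fixed at half the most. Time passes only in rows, so rows that repeat a pose let the fingers close, or fill a call up. It gives the time, the measured TCP pose, the force, the opening and the grip force at its end, in the units of the state.
- ctrl.get_obs(): the state, without advancing time (a new reading comes with each control period).
- ctrl.get_image(name): name is "scene" or "top"; returns the picture (384x512x3 uint8, red, green, blue); there is no depth.
- ctrl.camera_info(name): a dict with "camera_matrix" (3x3 intrinsics, pixels), "world_from_camera" (4x4, takes a point from camera to world coordinates). Camera axes: x right, y up, looking along -z (the intrinsics and any distortion apply to the point x, -y, -z); pixel columns grow to the right and rows downward; lengths in mm; the calibration is good to about 2 mm. A picture is of the moment at which its call begins. camera_info takes no time and is no camera call.
- ctrl.close_job(): hands the job in; it is judged then, once.
Trained networks look in the newest picture that a camera, given by its name, has taken for a name from the list of things; names that differ only in an ending like _2 or _b are one class to them, and where a whole thing is asked for, a point or a joint stands for the part that bears it (a point fixed in the world has none). Each returns a list of dicts, best first, with "score" (0 to 1); they miss things now and then, are a little off and sometimes report something else, mostly with a low value. They report only what shows in the picture. A call takes as long as a camera call. They do not tell look-alikes from the thing itself.
- ctrl.look_for(camera, label): "rect" ([left, top, right, bottom] in pixels, round what is visible of it).
The state is a dict: "t": time; "qpos": joint angles; "qvel": joint speeds; "joint_torque": joint torques, N m; "ee_pos": TCP position; "orientation": TCP orientation; "ft_force": force on the tool from outside, world axes, zero at the start; "moment": the same for the moment, N m; "width": finger opening in mm; "grasp_force": force on a finger pad.
Only numpy, scipy, OpenCV 4.12 (cv2) and the standard library are available. Lean on these libraries where they do the work, as an engineer would, in place of code of your own. Each camera call takes 0.05 s, during which the arm holds its last target. There are 200 camera calls.

## Working session

There is one attempt and no reset: what is moved stays moved. The work goes in short steps, Python scripts to look and compute and a shell command to move; the robot and the scene stay as the last step left them, time stands still between calls to the robot, and variables do not carry over. Pictures are saved under pics/ and viewed, at most 10 in all, crops included, and the job is handed in when it is done.

```bash
mkdir -p pics; python3 - <<'E'
from workcell import ctrl
import cv2,numpy as np
for n in("scene","top"):
    im=ctrl.get_image(n);cv2.imwrite(f"pics/{n}0.png",im[:,:,::-1])
    ci=ctrl.camera_info(n);print(n,np.round(ci["camera_matrix"],1).tolist(),np.round(ci["world_from_camera"],3).tolist(),[k for k in ci])
    for l in["tall_mid","medium_mid","short_mid","sink_over_mid","pad","bin","rack","flux","spool","jar"]:
        print(l,[(round(d["score"],2),np.round(d["rect"]).astype(int).tolist()) for d in ctrl.look_for(n,l)[:4]])
print(ctrl.hold_point_z,ctrl.get_obs())
E
```

```text
scene [[355.7, 0.0, 253.7], [0.0, 355.7, 191.7], [0.0, 0.0, 1.0]] [[0.085, -0.822, 0.563, 1150.965], [0.996, 0.078, -0.036, -7.488], [-0.015, 0.564, 0.825, 933.165], [0.0, 0.0, 0.0, 1.0]] ['camera_matrix', 'world_from_camera']
tall_mid [(0.85, [92, 249, 123, 281]), (0.71, [103, 175, 128, 207]), (0.66, [304, 172, 338, 194]), (0.64, [123, 146, 145, 174])]
medium_mid [(0.87, [146, 171, 164, 196])]
short_mid [(0.96, [379, 226, 402, 251]), (0.76, [275, 246, 296, 269]), (0.46, [312, 185, 326, 196])]
sink_over_mid [(0.82, [305, 173, 339, 192]), (0.58, [236, 161, 251, 186]), (0.37, [306, 240, 357, 269])]
pad [(0.72, [240, 190, 270, 219]), (0.6, [232, 157, 264, 164])]
bin [(0.8, [290, 153, 392, 219]), (0.56, [354, 167, 364, 200])]
rack [(0.63, [89, 178, 185, 236])]
flux [(0.61, [238, 162, 250, 187])]
spool [(0.57, [250, 216, 272, 237])]
jar [(0.58, [205, 145, 225, 167]), (0.17, [237, 192, 270, 219])]
top [[480.7, 0.0, 255.0], [0.0, 480.7, 194.8], [0.0, 0.0, 1.0]] [[-0.029, 0.999, -0.033, 515.435], [-1.0, -0.028, 0.012, 18.444], [0.011, 0.033, 0.999, 1479.785], [0.0, 0.0, 0.0, 1.0]] ['camera_m
[... 580 characters left out ...]
3 {'t': 1.1, 'qpos': array([ 1.26102367e+00,  4.23094557e-01,  1.62991477e+00,  2.36676391e-05,
        1.08857961e+00, -1.90022727e-02]), 'qvel': array([-1.46165067e-03,  4.87692909e-04,  3.22902332e-04, -6.69665925e-04,
       -3.45942812e-05, -1.83160720e-03]), 'joint_torque': array([ 3.43642314e-04, -5.44601190e+01, -2.74045211e+01,  6.45529968e-02,
        1.71165745e-02, -1.27372911e-05]), 'ee_pos': array([179.146426  , 598.75606791, 222.67264694]), 'orientation': array([-4.55147884e-01, -3.10842704e+00, -1.11524140e-05]), 'ft_force': array([-0.7339113 , -0.0419444 ,  0.28429454]), 'moment': array([ 0.00468272, -0.0262507 , -0.0164591 ]), 'grasp_force': 0.0, 'width': 87.61062469628902}
```

```bash
python3 - <<'E'
import cv2
a=cv2.imread("pics/top0.png");cv2.imwrite("pics/t1.png",cv2.resize(a[85:285,90:410],(800,500),interpolation=cv2.INTER_CUBIC))
a=cv2.imread("pics/scene0.png");cv2.imwrite("pics/s1.png",cv2.resize(a[130:300,80:410],None,fx=2.4,fy=2.4,interpolation=cv2.INTER_CUBIC))
E
```

```text
(no output)
```

View pics/t1.png

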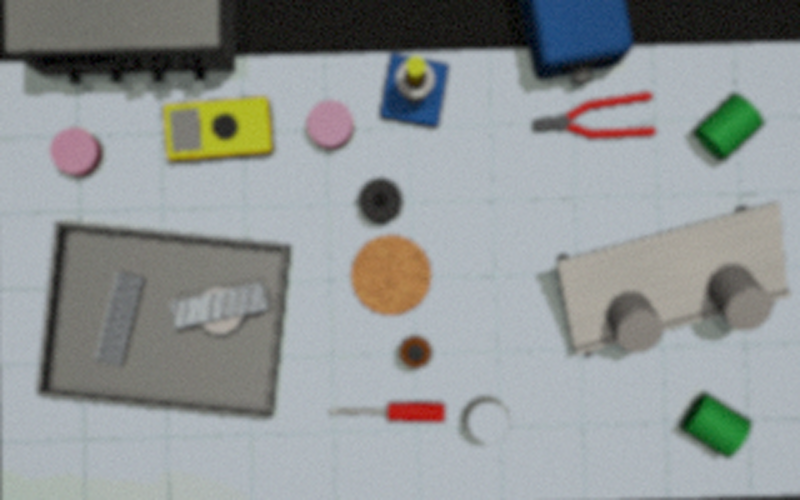

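View pics/s1.png

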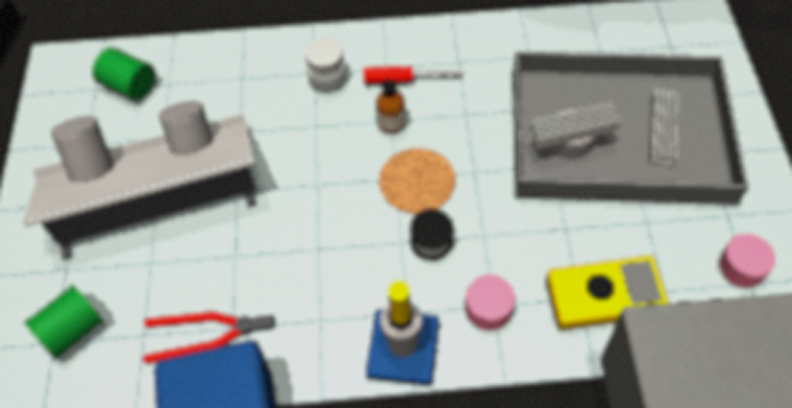

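```bash
cat > h.py <<'E'
import numpy as np,cv2
from scipy.spatial.transform import Rotation as R
from workcell import ctrl
def cam(n):
    c=ctrl.camera_info(n);return np.array(c["camera_matrix"]),np.array(c["world_from_camera"])
def proj(n,P):
    K,T=cam(n);p=(np.atleast_2d(P)-T[:3,3])@T[:3,:3];p=p*[1,-1,-1];u=p@K.T;return u[:,:2]/u[:,2:]
def back(n,uv,z):
    K,T=cam(n);d=np.linalg.solve(K,[uv[0],uv[1],1])*[1,-1,-1];d=T[:3,:3]@d;o=T[:3,3];return o+d*(z-o[2])/d[2]
def tri(u1,u2):
    A=[];b=[]
    for n,uv in(("top",u1),("scene",u2)):
        o=cam(n)[1][:3,3];d=back(n,uv,0)-o;d/=np.linalg.norm(d);M=np.eye(3)-np.outer(d,d);A.append(M);b.append(M@o)
    return np.linalg.lstsq(np.vstack(A),np.hstack(b),rcond=None)[0]
def ring(c,r,ax=(0,0,1),n=24):
    ax=np.array(ax,float);e=np.cross(ax,[.3,.9,.1]);e/=np.linalg.norm(e);f=np.cross(ax,e);t=np.linspace(0,2*np.pi,n,False)[:,None]
    return np.array(c)+r*(np.cos(t)*e+np.sin(t)*f)
def view(items,out):
    """items: (cam, left, top, points) -> 400x300 tiles showing 100x75 px"""
    tiles=[]
    for n,l,t,P in items:
        im=IM[n][t:t+75,l:l+100,::-1];im=cv2.resize(im,(400,300),interpolation=cv2.INTER_CUBIC)
        im=cv2.convertScaleAbs(im,alpha=1.4)
        if len(P):
            for u,v in proj(n,P): cv2.circle(im,(int((u-l+.5)*4),int((v-t+.5)*4)),1,(0,0,255),-1)
        tiles.append(im)
    while len(tiles)<4: tiles.append(np.zeros((300,400,3),np.uint8))
    cv2.imwrite(out,np.vstack([np.hstack(tiles[:2]),np.hstack(tiles[2:4])]))
IM={}
E
python3 - <<'E'
from h import *
f=lambda x,y:(90+x/2.5,85+y/2.5)
g=lambda x,y:(80+x/2.4,130+y/2.4)
p=lambda n,v:print(n,np.round(v,1))
for n,c,z in[("lipL",(575,353),39.5),("lipR",(787,292),39.5),("rearL",(558,258),90),("rearR",(778,205),90),("tall",(747,303),100.3),("med",(637,330),87.3),("b1",(62,225),45),("b2",(290,247),45),("b3",(272,415),45),("b4",(40,393),45),("pad",(391,275),4),("sinkO",(220,305),61),("tin",(222,314),41),("sinkS",(120,318),25)]:p(n,back("top",f(*c),z))
p("tallTri",tri(f(747,303),g(80,130)));p("medTri",tri(f(637,330),g(183,113)))
p("padTri",tri(f(391,275),g(418,181)))
p("padS",back("scene",g(418,181),4));p("sinkOs",back("scene",g(575,125),61));p("sinkSs",back("scene",g(665,125),25))
E
```

```text
lipL [ 462.7 -191.1   39.5]
lipR [ 528.4 -448.9   39.5]
rearL [ 575.  -167.7   90. ]
rearR [ 629.4 -426.    90. ]
tall [ 516.5 -382.5  100.3]
med [ 488.9 -257.1   87.3]
b1 [633.1 417.   45. ]
b2 [599.1 146.2  45. ]
b3 [399.9 172.6  45. ]
b4 [434.1 446.8  45. ]
pad [563.6  26.8   4. ]
sinkO [532.1 228.9  61. ]
tin [521.6 229.7  41. ]
sinkS [520.4 355.   25. ]
tallTri [ 515.8 -379.3   98. ]
medTri [ 488.8 -257.8   81. ]
padTri [563.9  28.5  -2.5]
padS [568.1  29.8   4. ]
sinkOs [539.6 231.1  61. ]
sinkSs [525.5 357.5  25. ]
```

```bash
cat > model.py <<'E'
from h import *
def rackpts(cx,cy,yaw,st,sm):
    "cx,cy: foot of board's low edge mid (inner lip corner, z=30)"
    ux=np.array([np.cos(yaw),np.sin(yaw),0]);uy=np.array([-np.sin(yaw),np.cos(yaw),0])
    s=ux*np.cos(np.pi/6)+np.array([0,0,.5]);n=-ux*.5+np.array([0,0,np.cos(np.pi/6)])
    o=np.array([cx,cy,30.]);L=np.linspace(-135,135,28)[:,None]
    P=[o+L*uy+11*n,o+L*uy+120*s];C={}
    for k,h,d in(("tall",65,st),("med",50,sm)):
        b=o+28*s+d*uy;C[k]=b+h*n;P+=[ring(b+h*n,28,n),ring(b,28,n)]
    return np.vstack(P),C,n,uy
E
python3 - <<'E'
from model import *
for n in("top","scene"):IM[n]=cv2.imread(f"pics/{n}0.png")[:,:,::-1]
P,C,n,uy=rackpts(500,-318,.225,-62,62);print(C)
Q=np.vstack([ring((564,28,4),50)])
b=np.array([(633.1,417),(599.1,146.2),(399.9,172.6),(434.1,446.8)]);c=b.mean(0);print(c,[np.linalg.norm(b[i]-b[i-1]) for i in range(4)])
B=np.vstack([ring((521.6,229.7,41),28),ring((521.6,229.7,5),28)]+[np.linspace((*b[i],45),(*b[i-1],45),20) for i in range(4)])
view([("top",310,155,P),("scene",88,165,P),("top",105,170,np.vstack([B,Q])),("scene",297,150,np.vstack([B,Q]))],"pics/o1.png")
E
```

```text
{'tall': array([ 505.78928686, -380.27814964,  100.29165125]), 'med': array([ 485.43505376, -257.73038265,   87.30127019])}
[516.55 295.65] [np.float64(201.21888579355567), np.float64(272.9260705758979), np.float64(200.94178261377104), np.float64(276.3245917394976)]
```

View pics/o1.png

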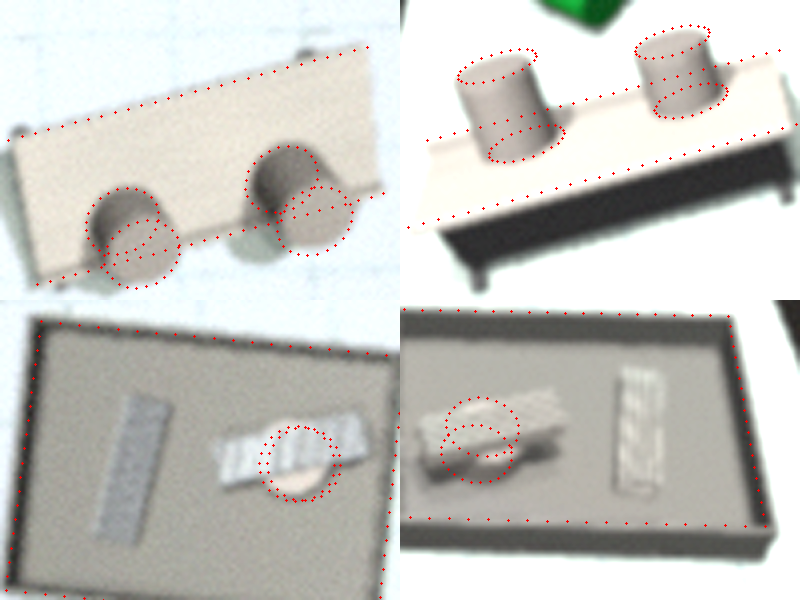

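Choices: tall tin = grey at scene (114,192)/top (387,203), not the green ones at scene (131,160), (107,263). Short tin = grey under the sink at scene (320,187)/top (179,210), not the pink ones at scene (285,256), (390,237). The overlay fits both rack tins, the short tin and the bin within about 1 px. Heat sink first, since the arm is near it.

```bash
cat >> h.py <<'E'
def to(pos,yang,n=(0,0,1)):
    "shift/turn in current tool axes to TCP pos, tool z=-n, tool y at world angle yang"
    o=ctrl.get_obs();r0=R.from_rotvec(o["orientation"]);z=-np.array(n,float);z/=np.linalg.norm(z)
    y=np.array([np.cos(yang),np.sin(yang),0]);y-=z*(y@z);y/=np.linalg.norm(y)
    r1=R.from_matrix(np.column_stack([np.cross(y,z),y,z]))
    print("t",round(o["t"],2),"shift",np.round(r0.inv().apply(np.array(pos)-o["ee_pos"]),1),"turn",np.round((r0.inv()*r1).as_rotvec(),3))
E
python3 -c "
from h import *
to((532,229,130),.216)"
```

```text
t 1.1 shift [-444.1 -253.1   92.7] turn [-0.    -0.     1.064]
```

```bash
python3 -m creep '[{"translation":[-444,-253,92],"angular":[0,0,1.064],"jaw":0.6},{"translation":[-444,-253,92],"angular":[0,0,1.064],"jaw":0.6},{"translation":[-444,-253,92],"angular":[0,0,1.064],"jaw":0.6},{"translation":[-444,-253,92],"angular":[0,0,1.064],"jaw":0.6},{"translation":[-444,-253,92],"angular":[0,0,1.064],"jaw":0.6},{"translation":[-444,-253,92],"angular":[0,0,1.064],"jaw":0.6},{"translation":[-444,-253,92],"angular":[0,0,1.064],"jaw":0.6},{"translation":[-444,-253,92],"angular":[0,0,1.064],"jaw":0.6}]'; python3 -c "
from h import *
to((532,229,44),.216)"
```

```text
t: 2.1
ee_pos: [520.4, 241.3, 134.0]
orientation: [1.969, 2.448, 0.001]
ft_force: [-1.0, 1.7, -0.1]
width: 52.6
grasp_force: 0.0
t 2.1 shift [-14.5   8.7  90. ] turn [ 0.001 -0.    -0.   ]
```

```bash
python3 -m creep '[{"translation":[-14.5,8.5,50],"angular":[0,0,0],"jaw":0.6},{"translation":[-14.5,8.5,90],"angular":[0,0,0],"jaw":0.6},{"translation":[-14.5,8.5,90],"angular":[0,0,0],"jaw":0.6},{"translation":[-14.5,8.5,90],"angular":[0,0,0],"jaw":0},{"translation":[-14.5,8.5,90],"angular":[0,0,0],"jaw":0},{"translation":[-14.5,8.5,90],"angular":[0,0,0],"jaw":0},{"translation":[-14.5,8.5,90],"angular":[0,0,0],"jaw":0},{"translation":[-14.5,8.5,90],"angular":[0,0,0],"jaw":0}]'; python3 -c "
from h import *
to((449.5,243.6,10),-.125)"
```

```text
t: 3.1
ee_pos: [530.5, 230.7, 44.5]
orientation: [1.969, 2.448, 0.001]
ft_force: [-1.4, 0.1, 2.3]
width: 29.9
grasp_force: 29.9
t 3.1 shift [ 30.  -76.4  34.4] turn [ 0.001 -0.     0.341]
```

```bash
python3 -m creep '[{"translation":[0,0,-30],"angular":[0,0,0],"jaw":0},{"translation":[15,-38,-30],"angular":[0,0,0.17],"jaw":0},{"translation":[30,-77,-20],"angular":[0,0,0.341],"jaw":0},{"translation":[30,-77,10],"angular":[0,0,0.341],"jaw":0},{"translation":[30,-77,34],"angular":[0,0,0.341],"jaw":0},{"translation":[30,-77,34],"angular":[0,0,0.341],"jaw":0},{"translation":[30,-77,34],"angular":[0,0,0.341],"jaw":0.45},{"translation":[30,-77,34],"angular":[0,0,0.341],"jaw":0.45}]'; python3 -c "
from h import *
to((449.5,243.6,150),-.125)
n=np.array([-.487,-.112,.866]);C=np.array((505.8,-380.3,100.3))
to(C+40*n,.225-np.pi/2,n)
to(C-35*n,.225-np.pi/2,n)"
```

```text
t: 4.1
ee_pos: [449.1, 243.4, 10.8]
orientation: [2.356, 2.078, 0.002]
ft_force: [-0.7, 0.9, 1.3]
width: 39.3
grasp_force: 0.0
t 4.1 shift [   0.4    0.5 -139.2] turn [ 0.001 -0.001 -0.   ]
t 4.1 shift [-618.5  115.4 -124.4] turn [-0.318  0.455  1.191]
t 4.1 shift [-605.7  150.5  -59.4] turn [-0.318  0.455  1.191]
```

```bash
python3 -m creep '[{"translation":[0,0,-60],"angular":[0,0,0],"jaw":0.45},{"translation":[0,0,-120],"angular":[0,0,0],"jaw":0.6},{"translation":[-618,115,-160],"angular":[-0.318,0.455,1.191],"jaw":1},{"translation":[-618,115,-160],"angular":[-0.318,0.455,1.191],"jaw":1},{"translation":[-618,115,-160],"angular":[-0.318,0.455,1.191],"jaw":1},{"translation":[-618,115,-160],"angular":[-0.318,0.455,1.191],"jaw":1},{"translation":[-618,115,-160],"angular":[-0.318,0.455,1.191],"jaw":1},{"translation":[-618,115,-160],"angular":[-0.318,0.455,1.191],"jaw":1}]'; cat > nxt.py <<'E'
from h import *
n=np.array([-.487,-.112,.866]);C=np.array((505.8,-380.3,100.3))
to(C+40*n,.225-np.pi/2,n)
to(C-35*n,.225-np.pi/2,n)
E
python3 nxt.py
```

```text
t: 5.1
ee_pos: [470.9, -132.9, 155.3]
orientation: [-2.952, -0.601, -0.699]
ft_force: [1.4, 0.0, -0.1]
width: 87.9
grasp_force: 0.0
t 5.1 shift [-86.9 237.6  -9.2] turn [-0.042  0.063  0.167]
t 5.1 shift [-82.5 241.1  65.6] turn [-0.042  0.063  0.167]
```

```bash
python3 -m creep '[{"translation":[-87,238,-9],"angular":[-0.042,0.063,0.167],"jaw":1},{"translation":[-87,238,-9],"angular":[-0.042,0.063,0.167],"jaw":1},{"translation":[-87,238,-9],"angular":[-0.042,0.063,0.167],"jaw":1},{"translation":[-87,238,-9],"angular":[-0.042,0.063,0.167],"jaw":1},{"translation":[-87,238,-9],"angular":[-0.042,0.063,0.167],"jaw":1},{"translation":[-87,238,-9],"angular":[-0.042,0.063,0.167],"jaw":1},{"translation":[-87,238,-9],"angular":[-0.042,0.063,0.167],"jaw":1},{"translation":[-87,238,-9],"angular":[-0.042,0.063,0.167],"jaw":1}]'; cat >> nxt.py <<'E'
from model import *
for c in("top","scene"):IM[c]=ctrl.get_image(c)
P,_,_,_=rackpts(500,-318,.225,-62,62)
o=ctrl.get_obs();T=np.array([o["ee_pos"]])
uy=np.array([-np.sin(.225),np.cos(.225),0])
P=np.vstack([P,T,T+44*uy,T-44*uy])
B=np.vstack([ring((521.6,229.7,41),28),ring((521.6,229.7,5),28)])
view([("top",310,155,P),("scene",70,150,P),("top",105,170,B),("scene",297,150,B)],"pics/o2.png")
E
python3 nxt.py
```

```text
t: 6.1
ee_pos: [487.8, -381.0, 133.7]
orientation: [-2.959, -0.345, -0.786]
ft_force: [0.2, 0.4, -0.5]
width: 88.0
grasp_force: 0.0
t 6.1 shift [-1.4  3.3 -2.2] turn [-0.004  0.004  0.006]
t 6.1 shift [-1.1  3.6 72.8] turn [-0.004  0.004  0.006]
```

View pics/o2.png

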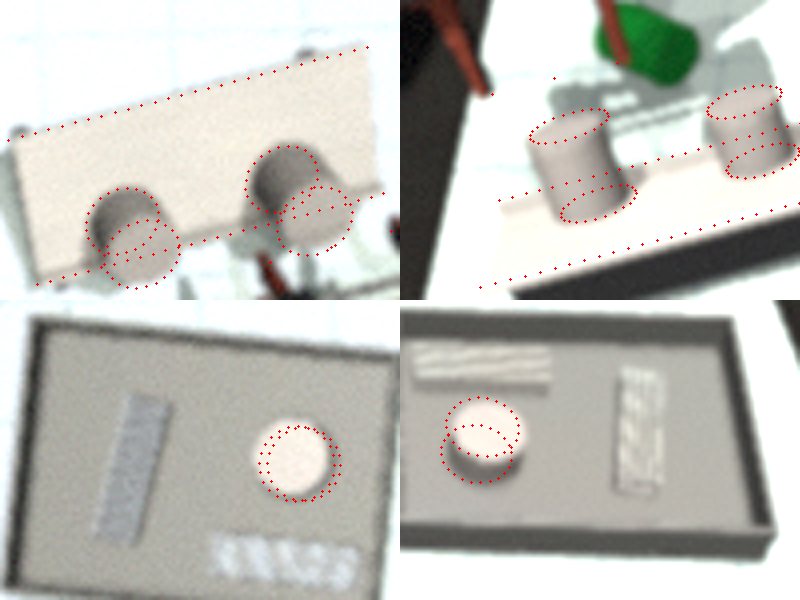

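```bash
python3 -m creep '[{"translation":[-1,3.5,20],"angular":[-0.004,0.004,0.006],"jaw":1},{"translation":[-1,3.5,45],"angular":[-0.004,0.004,0.006],"jaw":1},{"translation":[-1,3.5,73],"angular":[-0.004,0.004,0.006],"jaw":1},{"translation":[-1,3.5,73],"angular":[-0.004,0.004,0.006],"jaw":1},{"translation":[-1,3.5,73],"angular":[-0.004,0.004,0.006],"jaw":0},{"translation":[-1,3.5,73],"angular":[-0.004,0.004,0.006],"jaw":0},{"translation":[-1,3.5,73],"angular":[-0.004,0.004,0.006],"jaw":0},{"translation":[-1,3.5,73],"angular":[-0.004,0.004,0.006],"jaw":0}]'; cat > nxt.py <<'E'
from h import *
import sys
n=np.array([-.487,-.112,.866]);C=np.array((505.8,-380.3,100.3))
to(C+60*n,.225-np.pi/2,n)
to((564,28,150),-np.pi/2)
to((564,28,35),-np.pi/2)
E
python3 nxt.py
```

```text
t: 7.2
ee_pos: [523.1, -378.5, 70.4]
orientation: [-2.962, -0.332, -0.794]
ft_force: [-2.0, -1.6, 3.0]
width: 56.4
grasp_force: 30.0
t 7.2 shift [  0.   -1.9 -94.5] turn [ 0.002 -0.001 -0.001]
t 7.2 shift [ 152.4 -387.3   -4.2] turn [-0.058 -0.522  0.218]
t 7.2 shift [  94.9 -387.4   95.4] turn [-0.058 -0.522  0.218]
```

```bash
python3 -m creep '[{"translation":[0,0,-40],"angular":[0,0,0],"jaw":0},{"translation":[0,0,-90],"angular":[0,0,0],"jaw":0},{"translation":[152,-387,-4],"angular":[-0.058,-0.522,0.218],"jaw":0},{"translation":[152,-387,-4],"angular":[-0.058,-0.522,0.218],"jaw":0},{"translation":[152,-387,-4],"angular":[-0.058,-0.522,0.218],"jaw":0},{"translation":[152,-387,-4],"angular":[-0.058,-0.522,0.218],"jaw":0},{"translation":[152,-387,-4],"angular":[-0.058,-0.522,0.218],"jaw":0},{"translation":[152,-387,-4],"angular":[-0.058,-0.522,0.218],"jaw":0}]'; cat >> nxt.py <<'E'
IM["top"]=ctrl.get_image("top");IM["scene"]=ctrl.get_image("scene")
cv2.imwrite("pics/now.png",IM["top"][:,:,::-1])
a=IM["top"][195:225,160:205].astype(int);print(a.sum(2).max(),np.median(a.sum(2)))
m=((a.min(2)>(a.min(2).max()+np.median(a.min(2)))/2)).astype(np.uint8)
k,l,s,c=cv2.connectedComponentsWithStats(m);print(s[1:],c[1:]+[160,195])
i=1+s[1:,4].argmax();print("short",back("top",c[i]+[160,195],41))
E
python3 nxt.py
```

```text
t: 8.2
ee_pos: [535.3, -115.9, 146.5]
orientation: [3.141, 0.001, -0.001]
ft_force: [1.0, -0.2, -0.7]
width: 56.3
grasp_force: 30.0
t 8.2 shift [-58.9 271.1  -5.6] turn [ 0.06   0.522 -0.219]
t 8.2 shift [  28.8 -143.9   -3.6] turn [0.001 0.001 0.001]
t 8.2 shift [  28.9 -143.9  111.4] turn [0.001 0.001 0.001]
549 371.0
[[  9   5  17  18 225]
 [ 43  16   2  14  18]] [[177.22222222 208.66666667]
 [203.77777778 218.61111111]]
short [527.46719023 234.25294097  41.        ]
```

```bash
python3 -m creep '[{"translation":[29,-144,0],"angular":[0,0,0],"jaw":0},{"translation":[29,-144,0],"angular":[0,0,0],"jaw":0},{"translation":[29,-144,0],"angular":[0,0,0],"jaw":0},{"translation":[29,-144,50],"angular":[0,0,0],"jaw":0},{"translation":[29,-144,90],"angular":[0,0,0],"jaw":0},{"translation":[29,-144,105],"angular":[0,0,0],"jaw":0},{"translation":[29,-144,109],"angular":[0,0,0],"jaw":0},{"translation":[29,-144,109],"angular":[0,0,0],"jaw":0}]'; python3 - <<'E'
from h import *
IM["top"]=ctrl.get_image("top");IM["scene"]=ctrl.get_image("scene")
o=ctrl.get_obs();p=o["ee_pos"];P=np.vstack([ring((p[0],p[1],69),28),ring((p[0],p[1],4),28)])
view([("top",200,150,P),("scene",210,150,P)],"pics/o3.png")
E
```

```text
t: 9.3
ee_pos: [563.4, 26.1, 38.1]
orientation: [-3.141, -0.001, -0.0]
ft_force: [0.2, 0.9, -0.6]
width: 56.7
grasp_force: 30.0
```

View pics/o3.png

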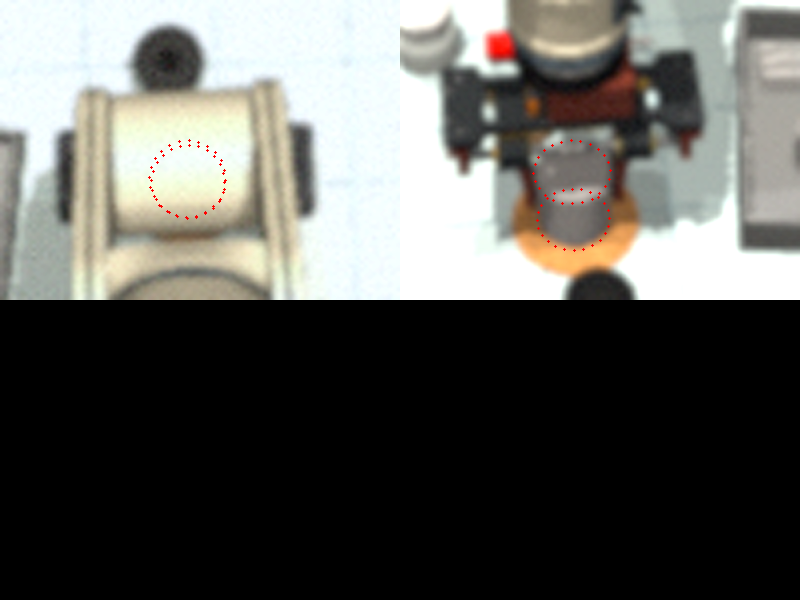

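```bash
python3 -m creep '[{"translation":[0,0,2],"angular":[0,0,0],"jaw":0},{"translation":[0,0,4],"angular":[0,0,0],"jaw":0},{"translation":[0,0,4],"angular":[0,0,0],"jaw":0},{"translation":[0,0,4],"angular":[0,0,0],"jaw":0.5},{"translation":[0,0,4],"angular":[0,0,0],"jaw":0.8},{"translation":[0,0,4],"angular":[0,0,0],"jaw":0.8},{"translation":[0,0,-20],"angular":[0,0,0],"jaw":0.8},{"translation":[0,0,-60],"angular":[0,0,0],"jaw":0.8}]'; cat > nxt.py <<'E'
from h import *
n=np.array([-.487,-.112,.866]);C=np.array((485.4,-257.7,87.3))
to(C+45*n,.225-np.pi/2,n)
to(C-30*n,.225-np.pi/2,n)
E
python3 nxt.py
```

```text
t: 10.4
ee_pos: [561.4, 26.3, 96.5]
orientation: [-3.141, -0.001, 0.007]
ft_force: [1.2, -0.2, 0.1]
width: 70.2
grasp_force: 0.0
t 10.4 shift [-98.4 288.9 -29.5] turn [ 0.058  0.526 -0.219]
t 10.4 shift [-61.5 280.6  35.2] turn [ 0.058  0.526 -0.219]
```

```bash
python3 -m creep '[{"translation":[0,0,-55],"angular":[0,0,0],"jaw":0.8},{"translation":[-98,289,-50],"angular":[0.058,0.526,-0.219],"jaw":1},{"translation":[-98,289,-50],"angular":[0.058,0.526,-0.219],"jaw":1},{"translation":[-98,289,-50],"angular":[0.058,0.526,-0.219],"jaw":1},{"translation":[-98,289,-30],"angular":[0.058,0.526,-0.219],"jaw":1},{"translation":[-98,289,-30],"angular":[0.058,0.526,-0.219],"jaw":1},{"translation":[-98,289,-30],"angular":[0.058,0.526,-0.219],"jaw":1},{"translation":[-98,289,-30],"angular":[0.058,0.526,-0.219],"jaw":1}]'; cat >> nxt.py <<'E'
IM["top"]=ctrl.get_image("top");IM["scene"]=ctrl.get_image("scene")
from model import rackpts
P,_,_,_=rackpts(500,-318,.225,-62,62)
p=(563.4,26.1);Q=np.vstack([ring((*p,69),28),ring((*p,4),28)])
view([("top",200,150,Q),("scene",210,150,Q),("top",300,160,P),("scene",100,150,P)],"pics/o4.png")
cv2.imwrite("pics/top4.png",IM["top"][:,:,::-1]);cv2.imwrite("pics/scene4.png",IM["scene"][:,:,::-1])
E
python3 nxt.py
```

```text
t: 11.4
ee_pos: [479.2, -218.6, 131.3]
orientation: [-2.958, -0.337, -0.8]
ft_force: [1.0, 0.7, -0.4]
width: 87.6
grasp_force: 0.0
t 11.4 shift [-24.3  39.5  -8.4] turn [ 0.    -0.005  0.002]
t 11.4 shift [-24.6  39.4  66.6] turn [ 0.    -0.005  0.002]
```

View pics/o4.png

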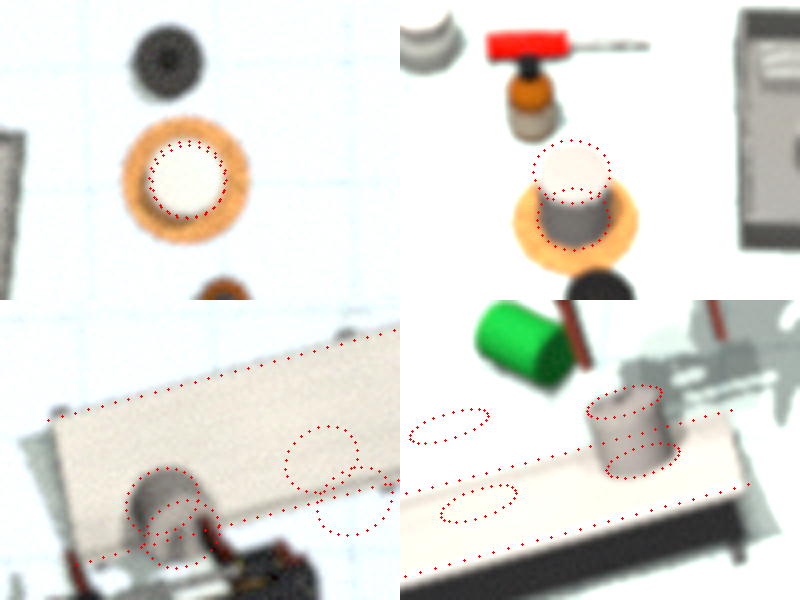

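```bash
python3 -m creep '[{"translation":[-24.5,39.5,-8],"angular":[0,-0.005,0],"jaw":1},{"translation":[-24.5,39.5,15],"angular":[0,-0.005,0],"jaw":1},{"translation":[-24.5,39.5,40],"angular":[0,-0.005,0],"jaw":1},{"translation":[-24.5,39.5,66.5],"angular":[0,-0.005,0],"jaw":1},{"translation":[-24.5,39.5,66.5],"angular":[0,-0.005,0],"jaw":0},{"translation":[-24.5,39.5,66.5],"angular":[0,-0.005,0],"jaw":0},{"translation":[-24.5,39.5,66.5],"angular":[0,-0.005,0],"jaw":0},{"translation":[-24.5,39.5,66.5],"angular":[0,-0.005,0],"jaw":0}]'; cat > nxt.py <<'E'
from h import *
to((564,26.5,150),-np.pi/2)
to((564,26.5,90),-np.pi/2)
E
python3 nxt.py
```

```text
t: 12.5
ee_pos: [500.9, -254.7, 62.7]
orientation: [-2.963, -0.334, -0.794]
ft_force: [0.3, -1.1, 3.1]
width: 56.2
grasp_force: 30.0
t 12.5 shift [ 151.3 -260.   -13.9] turn [-0.057 -0.521  0.219]
t 12.5 shift [ 121.3 -260.1   38. ] turn [-0.057 -0.521  0.219]
```

```bash
python3 -m creep '[{"translation":[0,0,-40],"angular":[0,0,0],"jaw":0},{"translation":[0,0,-95],"angular":[0,0,0],"jaw":0},{"translation":[151,-260,-14],"angular":[-0.057,-0.521,0.219],"jaw":0},{"translation":[151,-260,-14],"angular":[-0.057,-0.521,0.219],"jaw":0},{"translation":[151,-260,-14],"angular":[-0.057,-0.521,0.219],"jaw":0},{"translation":[151,-260,-14],"angular":[-0.057,-0.521,0.219],"jaw":0},{"translation":[151,-260,-14],"angular":[-0.057,-0.521,0.219],"jaw":0},{"translation":[151,-260,-14],"angular":[-0.057,-0.521,0.219],"jaw":0}]'; python3 nxt.py
```

```text
t: 13.5
ee_pos: [530.7, -56.9, 145.1]
orientation: [-3.138, -0.001, -0.005]
ft_force: [1.3, -1.5, -1.4]
width: 56.1
grasp_force: 30.0
t 13.5 shift [ 33.4 -83.4  -4.5] turn [-0.003 -0.003  0.001]
t 13.5 shift [ 33.2 -83.2  55.5] turn [-0.003 -0.003  0.001]
```

Move over the tower, stop a little above seating, and check alignment in the scene picture.

```bash
python3 -m creep '[{"translation":[33.5,-83.5,-4],"angular":[-0.003,-0.003,0],"jaw":0},{"translation":[33.5,-83.5,-4],"angular":[-0.003,-0.003,0],"jaw":0},{"translation":[33.5,-83.5,15],"angular":[-0.003,-0.003,0],"jaw":0},{"translation":[33.5,-83.5,35],"angular":[-0.003,-0.003,0],"jaw":0},{"translation":[33.5,-83.5,46],"angular":[-0.003,-0.003,0],"jaw":0},{"translation":[33.5,-83.5,46],"angular":[-0.003,-0.003,0],"jaw":0},{"translation":[33.5,-83.5,46],"angular":[-0.003,-0.003,0],"jaw":0},{"translation":[33.5,-83.5,46],"angular":[-0.003,-0.003,0],"jaw":0}]'; python3 nxt.py; python3 - <<'E'
from h import *
IM["scene"]=ctrl.get_image("scene")
o=ctrl.get_obs();p=o["ee_pos"];z=p[2]-20;P=np.vstack([ring((p[0],p[1],z),28),ring((p[0],p[1],z+50),28),ring((564.5,26.5,4),28)])
im=IM["scene"][135:215,222:302,::-1];im=cv2.resize(im,(560,560),interpolation=cv2.INTER_CUBIC)
for u,v in proj("scene",P):cv2.circle(im,(int((u-222+.5)*7),int((v-135+.5)*7)),1,(0,0,255),-1)
cv2.imwrite("pics/o5.png",im)
E
```

```text
t: 14.5
ee_pos: [564.0, 27.0, 99.9]
orientation: [-3.138, -0.008, -0.004]
ft_force: [0.2, -0.2, -1.2]
width: 56.2
grasp_force: 30.0
t 14.5 shift [  0.1   0.3 -50.1] turn [-0.004 -0.003  0.005]
t 14.5 shift [-0.1  0.5  9.9] turn [-0.004 -0.003  0.005]
```

View pics/o5.png

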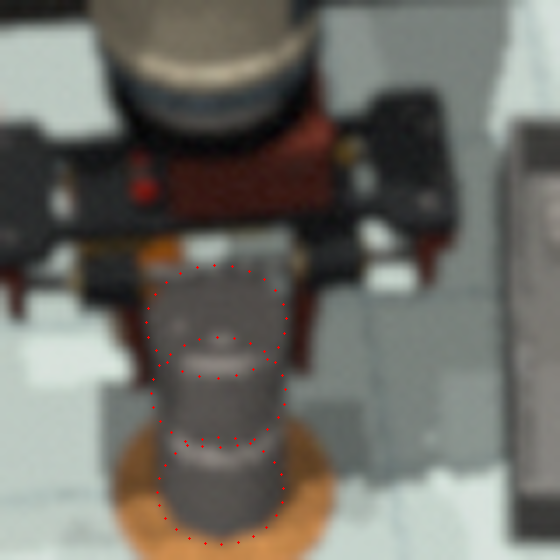

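The medium tin hangs straight and lines up with the tall tin (rims at crop rows 375 and 445, sides 155–285). I'll lower and release it.

```bash
python3 -m creep '[{"translation":[0.7,0.5,4],"angular":[-0.004,-0.003,0],"jaw":0},{"translation":[0.7,0.5,7],"angular":[-0.004,-0.003,0],"jaw":0},{"translation":[0.7,0.5,9.5],"angular":[-0.004,-0.003,0],"jaw":0},{"translation":[0.7,0.5,9.5],"angular":[-0.004,-0.003,0],"jaw":0},{"translation":[0.7,0.5,9.5],"angular":[-0.004,-0.003,0],"jaw":0},{"translation":[0.7,0.5,9.5],"angular":[-0.004,-0.003,0],"jaw":0},{"translation":[0.7,0.5,9.5],"angular":[-0.004,-0.003,0],"jaw":0},{"translation":[0.7,0.5,9.5],"angular":[-0.004,-0.003,0],"jaw":0}]'
```

```text
t: 15.55
ee_pos: [564.6, 26.7, 90.1]
orientation: [3.141, 0.008, -0.001]
ft_force: [-1.6, 0.5, 5.3]
width: 56.1
grasp_force: 30.0
```

```bash
python3 -m creep '[{"translation":[0,0,0],"angular":[0,0,0],"jaw":0.68},{"translation":[0,0,0],"angular":[0,0,0],"jaw":0.8},{"translation":[0,0,0],"angular":[0,0,0],"jaw":0.8},{"translation":[0,0,-10],"angular":[0,0,0],"jaw":0.8},{"translation":[0,0,-25],"angular":[0,0,0],"jaw":0.8},{"translation":[0,0,-50],"angular":[0,0,0],"jaw":0.8},{"translation":[0,0,-100],"angular":[0,0,0],"jaw":0.8},{"translation":[0,0,-100],"angular":[0,0,0],"jaw":0.8}]'; python3 -c "
from h import *
to((527,234,90),-np.pi/2)
to((527,234,13),-np.pi/2)"
```

```text
t: 16.55
ee_pos: [567.3, 26.8, 194.6]
orientation: [3.141, 0.008, 0.011]
ft_force: [0.7, 0.9, -0.1]
width: 69.9
grasp_force: 0.0
t 16.55 shift [ -40.  -207.5  104.3] turn [ 0.    -0.007  0.005]
t 16.55 shift [ -40.6 -207.5  181.3] turn [ 0.    -0.007  0.005]
```

```bash
python3 -m creep '[{"translation":[-40,-207.5,0],"angular":[0,-0.007,0],"jaw":0.9},{"translation":[-40,-207.5,0],"angular":[0,-0.007,0],"jaw":0.95},{"translation":[-40,-207.5,30],"angular":[0,-0.007,0],"jaw":0.95},{"translation":[-40,-207.5,100],"angular":[0,-0.007,0],"jaw":0.95},{"translation":[-40,-207.5,104],"angular":[0,-0.007,0],"jaw":0.95},{"translation":[-40,-207.5,104],"angular":[0,-0.007,0],"jaw":0.95},{"translation":[-40,-207.5,104],"angular":[0,-0.007,0],"jaw":0.95},{"translation":[-40,-207.5,104],"angular":[0,-0.007,0],"jaw":0.95}]'; cat > nxt.py <<'E'
from h import *
IM["top"]=ctrl.get_image("top");IM["scene"]=ctrl.get_image("scene")
to((527,234,13),-np.pi/2)
A=ring((564,26.5,119),28);B=np.vstack([A,ring((564,26.5,69),28),ring((564,26.5,4),28)]);S=np.vstack([ring((527,234,41),28),ring((527,234,5),28)])
view([("top",200,150,A),("scene",210,135,B),("top",130,170,S),("scene",297,150,S)],"pics/o6.png")
E
python3 nxt.py
```

```text
t: 17.55
ee_pos: [524.3, 233.8, 87.2]
orientation: [-3.141, -0.007, 0.01]
ft_force: [-0.3, 0.0, 0.6]
width: 83.9
grasp_force: 0.0
t 17.65 shift [ 3.5 -0.2 73.9] turn [-0.001  0.006  0.005]
```

View pics/o6.png

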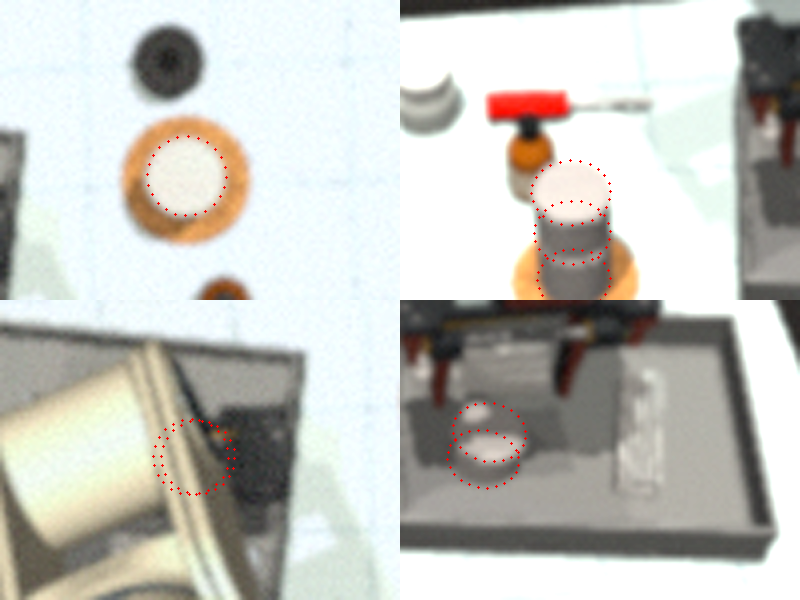

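```bash
python3 -m creep '[{"translation":[3,0,30],"angular":[0,0.006,0.005],"jaw":0.95},{"translation":[3,0,55],"angular":[0,0.006,0.005],"jaw":0.95},{"translation":[3,0,74],"angular":[0,0.006,0.005],"jaw":0.95},{"translation":[3,0,74],"angular":[0,0.006,0.005],"jaw":0.95},{"translation":[3,0,74],"angular":[0,0.006,0.005],"jaw":0},{"translation":[3,0,74],"angular":[0,0.006,0.005],"jaw":0},{"translation":[3,0,74],"angular":[0,0.006,0.005],"jaw":0},{"translation":[3,0,74],"angular":[0,0.006,0.005],"jaw":0}]'; cat > nxt.py <<'E'
from h import *
to((564,26.5,190),-np.pi/2)
to((564,26.5,128),-np.pi/2)
E
python3 nxt.py
```

```text
t: 18.65
ee_pos: [526.0, 234.1, 12.3]
orientation: [-3.142, -0.001, 0.002]
ft_force: [-1.1, -0.4, 4.7]
width: 55.9
grasp_force: 30.0
t 18.65 shift [  37.7  207.6 -177.7] turn [-0.     0.001  0.   ]
t 18.65 shift [  37.8  207.6 -115.7] turn [-0.     0.001  0.   ]
```

```bash
python3 -m creep '[{"translation":[0,0,-60],"angular":[0,0,0],"jaw":0},{"translation":[0,0,-120],"angular":[0,0,0],"jaw":0},{"translation":[0,0,-175],"angular":[0,0,0],"jaw":0},{"translation":[38,207.5,-177],"angular":[0,0,0],"jaw":0},{"translation":[38,207.5,-177],"angular":[0,0,0],"jaw":0},{"translation":[38,207.5,-177],"angular":[0,0,0],"jaw":0},{"translation":[38,207.5,-177],"angular":[0,0,0],"jaw":0},{"translation":[38,207.5,-177],"angular":[0,0,0],"jaw":0}]'; python3 nxt.py
```

```text
t: 19.65
ee_pos: [564.0, 24.9, 188.5]
orientation: [3.141, -0.004, -0.004]
ft_force: [-0.1, 0.0, -0.8]
width: 56.1
grasp_force: 30.0
t 19.65 shift [-0.  -1.6 -1.5] turn [ 0.     0.003 -0.003]
t 19.65 shift [ 0.1 -1.6 60.5] turn [ 0.     0.003 -0.003]
```

```bash
python3 -m creep '[{"translation":[0,-1,15],"angular":[0,0.003,0],"jaw":0},{"translation":[0,-1,35],"angular":[0,0.003,0],"jaw":0},{"translation":[0,-1,50],"angular":[0,0.003,0],"jaw":0},{"translation":[0,-1,55],"angular":[0,0.003,0],"jaw":0},{"translation":[0,-1,55],"angular":[0,0.003,0],"jaw":0},{"translation":[0,-1,55],"angular":[0,0.003,0],"jaw":0},{"translation":[0,-1,55],"angular":[0,0.003,0],"jaw":0},{"translation":[0,-1,55],"angular":[0,0.003,0],"jaw":0}]'; python3 nxt.py;  python3 - <<'E'
from h import *
IM["scene"]=ctrl.get_image("scene")
o=ctrl.get_obs();p=o["ee_pos"];z=p[2]-7.3;P=np.vstack([ring((p[0],p[1],z),28),ring((p[0],p[1],z+36),28),ring((564,26.5,119),28),ring((564,26.5,69),28)])
im=IM["scene"][125:205,222:302,::-1];im=cv2.resize(im,(560,560),interpolation=cv2.INTER_CUBIC)
for u,v in proj("scene",P):cv2.circle(im,(int((u-222+.5)*7),int((v-125+.5)*7)),1,(0,0,255),-1)
cv2.imwrite("pics/o7.png",im)
E
```

```text
t: 20.65
ee_pos: [564.1, 27.4, 134.0]
orientation: [3.141, 0.0, 0.002]
ft_force: [-0.2, -0.2, -1.4]
width: 56.1
grasp_force: 30.0
t 20.65 shift [ -0.   1. -56.] turn [ 0.    -0.001  0.   ]
t 20.65 shift [-0.1  0.9  6. ] turn [ 0.    -0.001  0.   ]
```

View pics/o7.png

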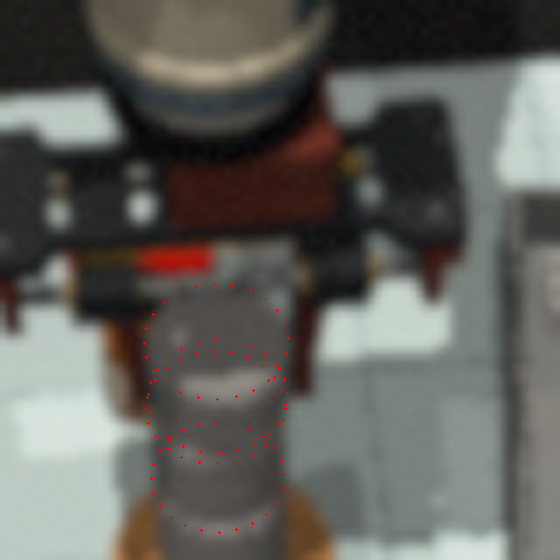

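The short tin sits centred over the stack (crop columns 148–288, rims at rows 397 and 460). Lowering it now.

```bash
python3 -m creep '[{"translation":[0,0.7,3],"angular":[0,0,0],"jaw":0},{"translation":[0,0.7,5],"angular":[0,0,0],"jaw":0},{"translation":[0,0.7,7.5],"angular":[0,0,0],"jaw":0},{"translation":[0,0.7,7.5],"angular":[0,0,0],"jaw":0},{"translation":[0,0.7,7.5],"angular":[0,0,0],"jaw":0},{"translation":[0,0.7,7.5],"angular":[0,0,0],"jaw":0},{"translation":[0,0.7,7.5],"angular":[0,0,0],"jaw":0},{"translation":[0,0.7,7.5],"angular":[0,0,0],"jaw":0}]'
```

```text
t: 21.7
ee_pos: [564.0, 26.7, 126.3]
orientation: [3.141, 0.001, 0.001]
ft_force: [-1.1, -0.1, 6.3]
width: 56.2
grasp_force: 30.0
```

```bash
python3 -m creep '[{"translation":[0,0,0],"angular":[0,0,0],"jaw":0.68},{"translation":[0,0,0],"angular":[0,0,0],"jaw":0.8},{"translation":[0,0,0],"angular":[0,0,0],"jaw":0.8},{"translation":[0,0,-8],"angular":[0,0,0],"jaw":0.8},{"translation":[0,0,-20],"angular":[0,0,0],"jaw":0.8},{"translation":[0,0,-50],"angular":[0,0,0],"jaw":0.8},{"translation":[0,0,-100],"angular":[0,0,0],"jaw":0.8},{"translation":[0,0,-110],"angular":[0,0,0],"jaw":0.8}]'
```

```text
t: 22.7
ee_pos: [565.9, 26.9, 240.5]
orientation: [3.141, 0.001, 0.012]
ft_force: [1.1, 0.3, -0.6]
width: 70.0
grasp_force: 0.0
```

```bash
python3 -m creep '[{"translation":[100,-250,0],"angular":[0,0,0],"jaw":0.8},{"translation":[100,-250,0],"angular":[0,0,0],"jaw":0.8},{"translation":[100,-250,0],"angular":[0,0,0],"jaw":0.8},{"translation":[100,-250,0],"angular":[0,0,0],"jaw":0.8},{"translation":[100,-250,0],"angular":[0,0,0],"jaw":0.8},{"translation":[100,-250,0],"angular":[0,0,0],"jaw":0.8},{"translation":[100,-250,0],"angular":[0,0,0],"jaw":0.8},{"translation":[100,-250,0],"angular":[0,0,0],"jaw":0.8}]'; python3 - <<'E'
from h import *
IM["top"]=ctrl.get_image("top");IM["scene"]=ctrl.get_image("scene")
A=ring((564,26.5,155),28);B=np.vstack([A]+[ring((564,26.5,z),28) for z in(119,69,4)])
view([("top",200,150,A),("scene",210,135,B),("top",105,170,[]),("scene",297,150,[])],"pics/o8.png")
E
```

```text
t: 23.7
ee_pos: [663.5, 275.0, 236.3]
orientation: [3.141, -0.002, 0.0]
ft_force: [0.7, -0.8, -0.6]
width: 70.1
grasp_force: 0.0
```

View pics/o8.png

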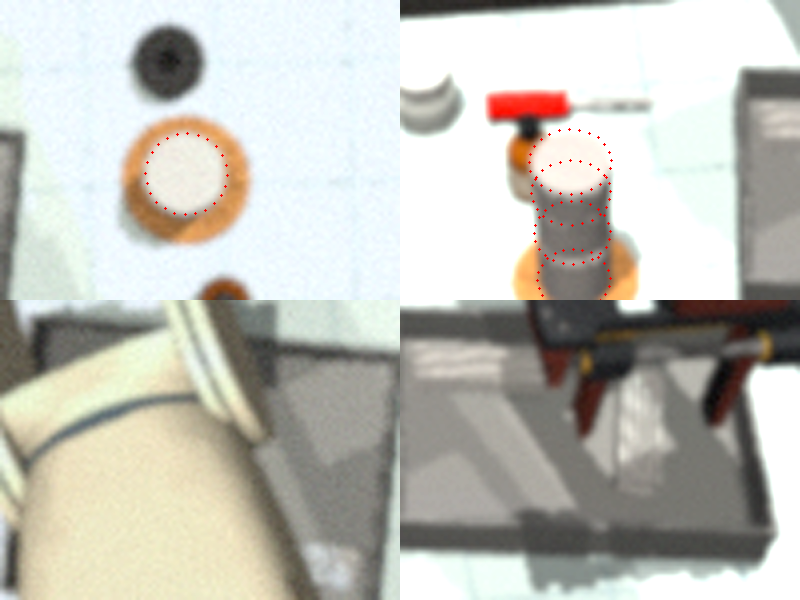

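The tower stands straight: its top disc is at tile (187,174), on the predicted ring. Both sinks are in the bin and the arm is clear, so I'm handing in.

```bash
python3 -c "
from workcell import ctrl
print(ctrl.close_job())"
```

```text
the job is handed in; nothing more can be done
None
```

The three tins stand mouth-down as one straight tower on the cork pad (tallest, middle, shortest), both heat sinks are lying in the bin, and the job was handed in at about 24 s; it returned no verdict.

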